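# Index the dividing slide to the blank dish and lay the punch-guide bar

### The arm

A 6-joint arm with a two-finger parallel gripper is mounted at the origin on the work surface. World frame = base frame: x ahead of the robot, y to its left, z up, the work surface at z = 0. Lengths are in m, angles in degrees, forces in N, time in s.
With the tool pointing down it reaches from about 0.375 to 0.9 m from the base axis. Payload 3.1 kg.
Tool frame: the origin (TCP) lies midway between the tips of the shut fingers; the grasp point (between the pads) lies bot.hold_point_z behind it (bot.hold_point_z is the distance from the TCP to the grasp point, in m); z points along the fingers, y is the direction in which the jaws open and shut (so a half turn about z gives the same grasp; the last joint's range is limited). The gripper opens to 87 mm and grips with 3 to 60 N. Pads are 19 mm wide; open, the fingers measure 117 mm over their backs; the gripper's body (75 mm by 190 mm) begins 51 mm behind the grasp point.
Start: joints at [-85.629, 30.224, 82.088, -0, 67.689, -10.227], TCP at [0.158, -0.605, 0.223] pointing down, gripper open.
Joint ranges: [-176.69, 176.69], [-43.24, 126.21], [12.49, 139.97], [-82, 262], [0, 151.66], [-163.58, 163.58]. Speed limits (degrees/s): [159.86, 159.86, 180, 180, 180, 180].

### API

Orientations are given as a 3x3 rotation matrix whose columns are the frame's x, y, z axes.
In Python, from rig import bot, vision, hand_in gives the robot as it stands. The module is installed in compiled form; this text tells all that it offers.
- The arm moves only by the shell command python3 -m handwheel 'ROWS'. ROWS is JSON, a list of rows, each an object of numbers: "hand": the gripper's target within -1 to 1 (fully open at 1, half-way at 0, shut at -1); "dx", "dy", "dz": the shift along the world's x, y, z in cm; "wx", "wy", "wz": the turn, a rotation vector about the world's x, y, z in rad. In form: [{"hand": .., "dx": .., "dy": .., "dz": .., "wx": .., "wy": .., "wz": ..}, ...]. A call has 1 to 10 rows; each row shifts and turns the commanded pose from where the row before left it; what a row does not reach is not made up. A row lasts 1/10 s, in which the tool goes at most 50 mm and 8.59 degrees, less where a joint would pass 70% of its speed; a pose out of reach is approached as far as the arm can. A call with a gripper value outside its range is refused whole. The fingers move at their own pace and stop on an object; the grip force is fixed at half the most. Time passes only in rows, so rows that do not move let the fingers close. It gives the time, the measured TCP pose, the force and the opening at its end, in the units of the state.
- bot.read_state(): the state, without advancing time (a new reading comes with each control period).
- vision.capture(name): name is "side" or "top" or "wrist"; returns (picture, depth): 420x560x3 uint8, red, green, blue; 420x560 float32, m along the optical axis (not along the pixel's ray), 0 where there is no reading.
- vision.get_calibration(name): a dict with "fx", "fy", "cx", "cy" (pixels), "rvec" (rotation vector, rad) and "tvec" (3), from world to camera coordinates, as OpenCV has them. Camera axes: x right, y down, z forward; pixel columns grow to the right and rows downward; lengths in m; the calibration is good to about 2 mm. A picture is of the moment at which its call begins: read the wrist's pose just before it. get_calibration takes no time and is no camera call; for the wrist camera it gives the pose at the moment of the call.
- hand_in(): hands the job in, once; it reports no verdict.
The state is a dict: "time_s": time; "joint_positions": joint angles; "qvel": joint speeds; "tau": joint torques, N m; "position": TCP position; "tcp_rot": TCP orientation; "force": force on the tool from outside, world axes, zero at the start; "moment": the same for the moment, N m; "opening": opening from 0.0 (shut) to 1.0 (fully open).
Only numpy, scipy, OpenCV 4.12 (cv2) and the standard library are available. Lean on these libraries where they do the work, as an engineer would, in place of code of your own. Each camera call takes 0.05 s, during which the arm holds its last target.

### The job

On the metalworker's dividing slide, pull the red spring index knob up, shift the carriage by one notch in the direction that brings the plain copper dish to the punching station between the two forked pillars, and let the knob spring fully home in that notch. Then set the aluminium punch-guide bar down gently across the slide, brass bush upwards, flat in both forks with the bush centred over the copper dish, and let go. Keep all three dishes lying in their nests and leave the other things on the bench where they are.

Things in the scene. Friction and masses are not known exactly. Their poses are not given: they have to be found in the camera images.
- slide_bed: Dividing slide's grey cast base, fixed to the bench, 16 mm thick: a bed 360 mm long in its y (sliding direction), 130 mm wide, and at mid-length a cross arm to x = +-130 mm with a forked pillar at each end. Origin: centre of its underside, z up; -x looks roughly to the robot. A steel index rail along y at x = -58 mm has notches at y = -70, 0, +70 mm. End plates at y = +-175 mm, 41 mm high.
- station (a point): The punching station: on the bed's middle line, midway between the two forked pillars, 45 mm above the bench (the height of the nest floors), above the bed's origin. Axes as the bed's.
- front_seat (a point): Middle of the seat of the forked pillar nearer the robot: flat, 24 mm in x, 74 mm above the bench, 98 mm from the station along the bed's -x. Steel cheeks stand at its two sides, 40 mm apart (along y) up to 84 mm, then flaring to about 53 mm apart at 95 mm, their top. Open at both ends in x: the bar lies along x. Axes as the bed's.
- rear_seat (a point): The same on the far forked pillar, 98 mm from the station along the bed's +x.
- carriage (a joint): Position (m) of the aluminium carriage (78 by 222 mm, top 50 mm above the bench) along the bed's y: starts at 0 in the middle notch; next notches +0.070 and -0.070; hard stops +-0.082. It has three nests, at -70, 0, +70 mm in y from its middle, and the index plunger in front. Drag about 2 N. With the pin in a notch it is locked with 1.5 mm play either way.
- index_knob (a joint): How far (m) the spring index knob is pulled up: 0 fully home, pin in a notch; about 0.014 with the pin resting on the rail between notches; 0.020 the stop. Lift at least 0.015 before sliding. The spring pulls down with 6 N at 0, about 10 N at 0.018. Let go within 3 mm of a notch, the round-nosed pin finds its way in.
- knob_grip (a point): Middle of the red upright knurled knob, 36 mm across, 30 mm high (15 mm up and down from here); 77 mm above the bench when home. Below it a black barrel 26 mm wide, top 58 mm above the bench, on a lug 45 mm high. Rides with the carriage, 58 mm to -x of its middle. Axes as the bed's. The near pillar begins 28 mm to -x of the knob at the start: grip the knob's sides along the slide (y).
- blank_dish: Round shallow dish, 62 mm across, 6 mm high, 0.11 kg, loose in one of the carriage's three square nests (about 65 mm wide, 5 mm deep). Origin: centre of its underside, z up. Plain bright copper, no pattern: the next to be worked. Starts in the left (+y of the bed) or right (-y) nest.
- done_dish_a: Round shallow dish, 62 mm across, 6 mm high, 0.11 kg, loose in one of the carriage's three square nests (about 65 mm wide, 5 mm deep). Origin: centre of its underside, z up. Brass with a blue enamelled star, finished. Starts in the middle nest, at the station.
- done_dish_b: Round shallow dish, 62 mm across, 6 mm high, 0.11 kg, loose in one of the carriage's three square nests (about 65 mm wide, 5 mm deep). Origin: centre of its underside, z up. Brass with a red enamelled star, finished. Starts in the end nest opposite the copper dish.
- guide_bar: Punch-guide bar: flat aluminium bar 210 mm long (its x), 34 mm wide (y), 14 mm thick, 0.24 to 0.38 kg, with a brass bush 26 mm across standing 10 mm high on the middle of its upper face (top 24 mm). Starts lying flat on the bench, bush up, left or right of the slide. Origin: centre of its underside, under the bush; z up. Either end may point forward.
- hammer: Chasing hammer, 230 mm long along x, lying on the bench on the other side of the slide from the bar; leave it alone. Origin at its middle.
- box_teal: Teal lidded trinket box, 72 mm across, 52 mm high; leave it alone. Origin under its centre.
- box_pink: Pink and red lidded trinket box, 80 mm across, 56 mm high; leave it alone. Origin under its centre.
- ewer: Small brass ewer, 80 mm across, 196 mm high; leave it alone. Origin under its centre.
- punch_pot: Copper pot 86 mm across and 60 mm high with three punches standing in it up to 105 mm; leave it alone. Origin under its centre.
- chaser: Square dark steel chasing punch, 115 by 10 by 10 mm, lying on the bench between the robot and the slide; leave it alone. Origin under its centre.
There are look-alikes about, which are no part of the job. Of the things that look like the guide_bar, the smaller one is meant.

How it is judged (in metres and radians):
On the way, in this order (a step that is already met when the one before it is completed fails the run):
1. the index knob is pulled up and, with it out, the carriage has left its notch (value of joint index_knob above 0.011 m and (value of joint carriage above 0.008 m or value of joint carriage below -0.008 m)).
2. the copper dish is at the station and the knob has sprung home in that notch (value of joint index_knob below 0.004 m and horizontal distance between blank_dish and station below 0.008 m and linear speed of blank_dish below 0.02 m/s), for 0.2 s.
3. the bar, still held, is lowered to within 10 mm of its seats over the copper dish (contact force between the fingers and guide_bar above 0.5 N and z of guide_bar in the frame of slide_bed below 0.084 m and horizontal distance between guide_bar and blank_dish below 0.025 m).
At the end, for the whole second after the job is handed in: Copper dish within 8 mm of the station, knob home (under 4 mm out); bar at rest, bush up, flat (0.04 rad) in both forks with its underside 70 to 78 mm above the bench, along the bed's x within 0.1 rad, bush within 12 mm of the copper dish's centre; all three dishes flat in their nests (all of step 2 and z of blank_dish in the frame of slide_bed between 0.041 and 0.049 m and angle between each of blank_dish, done_dish_a, done_dish_b's own z axis and vertical below 0.1 rad and x of blank_dish in the frame of slide_bed between -0.008 and 0.008 m and z of done_dish_a in the frame of slide_bed between 0.041 and 0.049 m and x of done_dish_a in the frame of slide_bed between -0.008 and 0.008 m and z of done_dish_b in the frame of slide_bed between 0.041 and 0.049 m and x of done_dish_b in the frame of slide_bed between -0.008 and 0.008 m and z of guide_bar in the frame of slide_bed between 0.07 and 0.078 m and angle between guide_bar's own z axis and vertical below 0.04 rad and angle between the x axis of guide_bar and the x axis of slide_bed, either way round below 0.1 rad and horizontal distance between guide_bar and blank_dish below 0.012 m and linear speed of guide_bar below 0.02 m/s); the robot touches nothing.
It fails at once if a bystander (hammer, trinket boxes, ewer, punch pot, chasing punch) is moved more than 25 mm (distance of any of hammer, box_teal, box_pink, ewer, punch_pot, chaser from where it was at the start of the episode above 0.025 m).
It fails at once if a dish is tipped or lifted out of its nest (angle between any of blank_dish, done_dish_a, done_dish_b's own z axis and vertical above 0.3 rad or z of any of blank_dish, done_dish_a, done_dish_b in the frame of slide_bed above 0.055 m).
It also fails if it takes over 58 s, if anything falls off the work surface, if the arm or the gripper's body presses on something with over 40 N, if the wrist force passes 120 N, or if a joint passes its speed limit or range.

## Working session

There is one attempt and no reset: what is moved stays moved. The work goes in short steps, Python scripts to look and compute and a shell command to move; the robot and the scene stay as the last step left them, time stands still between calls to the robot, and variables do not carry over. Pictures are saved under pics/ and viewed, and the job is handed in when it is done.

```bash
mkdir -p pics; cat > h.py <<'E'
import numpy as np, cv2
from rig import bot, vision
def cap(n,save=None):
    c=vision.get_calibration(n); p,d=vision.capture(n)
    if save: cv2.imwrite('pics/'+save,cv2.cvtColor(p,cv2.COLOR_RGB2BGR)); np.savez('pics/'+save+'.npz',p=p,d=d,**{k:np.array(v) for k,v in c.items()})
    return p,d,c
def load(s):
    z=np.load('pics/'+s+'.npz'); return z['p'],z['d'],z
def RT(c): return cv2.Rodrigues(np.array(c['rvec'],float))[0],np.array(c['tvec'],float).reshape(3)
def w(c,u,v,z):
    R,t=RT(c); return R.T@(np.array([(u-c['cx'])/c['fx']*z,(v-c['cy'])/c['fy']*z,z])-t)
def cloud(d,c):
    R,t=RT(c); v,u=np.mgrid[:d.shape[0],:d.shape[1]]
    P=np.stack([(u-c['cx'])/c['fx']*d,(v-c['cy'])/c['fy']*d,d],-1)
    W=(P-t)@R; W[d<=0]=np.nan; return W
def ray(c,u,v,h):
    R,t=RT(c); o=-R.T@t; r=R.T@np.array([(u-c['cx'])/c['fx'],(v-c['cy'])/c['fy'],1]); return o+r*(h-o[2])/r[2]
def proj(c,X):
    R,t=RT(c); q=R@np.array(X)+t; return float(c['fx']*q[0]/q[2]+c['cx']),float(c['fy']*q[1]/q[2]+c['cy'])
E
python3 - <<'E'
from h import *
for n in ['top','side']: cap(n,n+'0.png')
s=bot.read_state(); print(s['time_s'],s['position'],s['tcp_rot'],bot.hold_point_z,s['force'])
E
```

```text
0.1 [ 0.15750034 -0.60415051  0.221665  ] [[ 9.67716064e-01  2.52042843e-01 -1.58836301e-04]
 [ 2.52042664e-01 -9.67714140e-01  1.95924816e-03]
 [ 3.40106342e-04 -1.93602944e-03 -9.99998068e-01]] 0.0187 [-0.61467537  0.7133069   0.38283219]
```

View pics/top0.png

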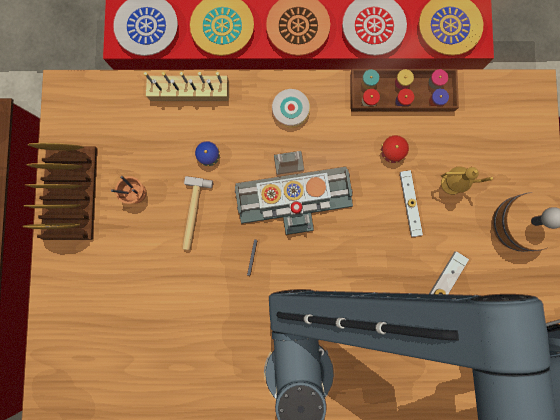

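View pics/side0.png

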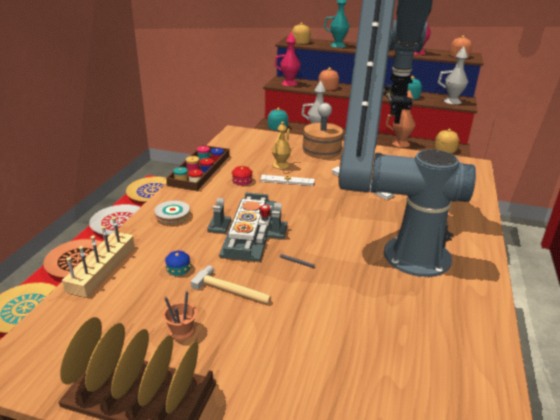

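The top view shows the copper dish at (316,187), in the right (-y) nest, so the carriage has to go +y. The blue-star dish is at (293,190), the red-star dish at (270,193) and the knob at (296,207). There are two bar candidates, at (412,204) and at (448,275). The second is partly hidden by the arm, so I'll measure both.

```bash
python3 - <<'E'
from h import *
p,d,c=load('top0.png'); W=cloud(d,c)
for n,u,v in [('base?',293,190),('copper',316,187),('red',270,193),('knob',296,207),('nearpil',298,225),('farpil',289,160),('bar1bush',412,203),('b1a',405,172),('b1b',418,234),('b2bush',440,293),('b2far',462,254),('chaser',252,258),('hamhead',199,183),('redbox',395,148),('bench',350,250)]:
    print(n,np.round(W[v,u],4))
img=cv2.cvtColor(p,cv2.COLOR_RGB2BGR)
a=cv2.resize(img[140:250,220:370],None,fx=5,fy=5,interpolation=cv2.INTER_CUBIC); cv2.imwrite('pics/c1.png',a)
a=cv2.resize(img[160:310,380:500],None,fx=4,fy=4,interpolation=cv2.INTER_CUBIC); cv2.imwrite('pics/c2.png',a)
p,d,c=load('side0.png')
a=cv2.resize(cv2.cvtColor(p,cv2.COLOR_RGB2BGR)[150:270,200:420],None,fx=3.5,fy=3.5,interpolation=cv2.INTER_CUBIC); cv2.imwrite('pics/c3.png',a)
E
```

```text
base? [0.56   0.0164 0.0517]
copper [ 0.5687 -0.0547  0.0551]
red [0.5509 0.0877 0.0505]
knob [0.5015 0.0074 0.094 ]
nearpil [0.452  0.0011 0.0412]
farpil [0.6491 0.0285 0.0757]
bar1bush [ 0.5226 -0.3585  0.0231]
b1a [ 0.6231 -0.3406  0.0172]
b1b [ 0.4253 -0.377   0.0138]
b2bush [ 0.2428 -0.4345  0.0301]
b2far [ 0.3627 -0.5189 -0.0021]
chaser [0.3508 0.1456 0.0118]
hamhead [0.5877 0.3146 0.0226]
redbox [ 0.691  -0.3016  0.0566]
bench [ 0.3758 -0.1641 -0.0019]
```

View pics/c1.png

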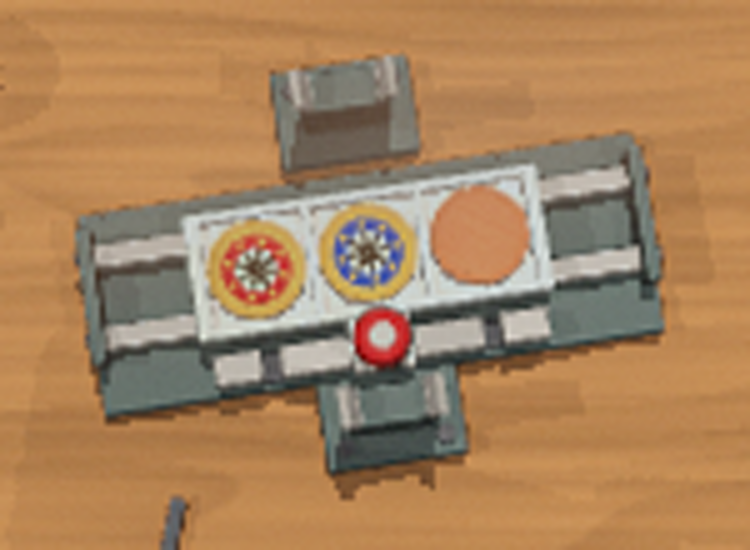

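View pics/c2.png

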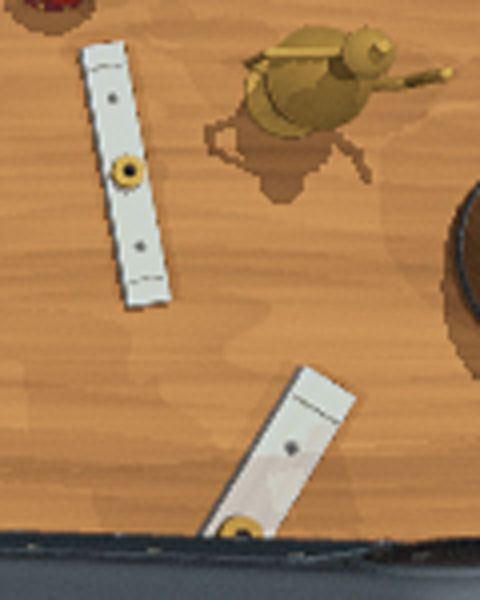

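View pics/c3.png

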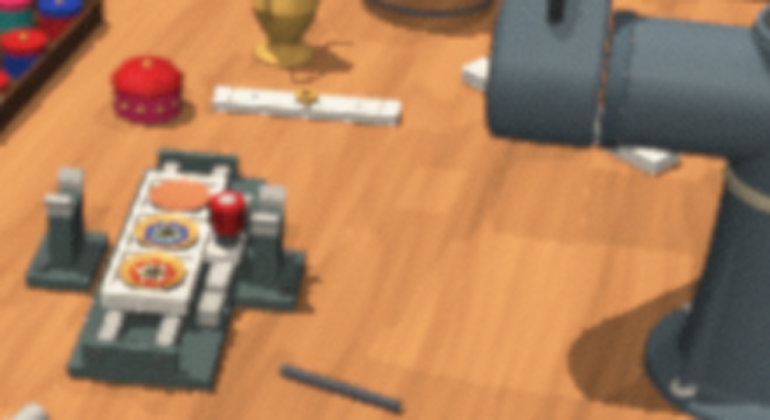

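```bash
python3 - <<'E'
from h import *
c=vision.get_calibration('wrist'); R,t=RT(c); s=bot.read_state(); T=np.array(s['tcp_rot'])
print('cam in tcp',T.T@(-R.T@t-np.array(s['position'])),'\naxes in tcp\n',np.round(T.T@R.T,3)); print(c['fx'],c['cx'],c['cy'])
E
python3 -m handwheel '[{"hand":1,"dx":2.4,"dy":4.3,"dz":0.4,"wz":-0.013},{"hand":1,"dx":2.4,"dy":4.3,"dz":0.4,"wz":-0.013},{"hand":1,"dx":2.4,"dy":4.3,"dz":0.4,"wz":-0.013},{"hand":1,"dx":2.4,"dy":4.3,"dz":0.4,"wz":-0.013},{"hand":1,"dx":2.4,"dy":4.3,"dz":0.4,"wz":-0.013},{"hand":1,"dx":2.4,"dy":4.3,"dz":0.4,"wz":-0.013},{"hand":1,"dx":2.4,"dy":4.3,"dz":0.4,"wz":-0.013},{"hand":1,"dx":2.4,"dy":4.3,"dz":0.4,"wz":-0.013},{"hand":1,"dx":2.4,"dy":4.3,"dz":0.4,"wz":-0.013},{"hand":1,"dx":2.4,"dy":4.3,"dz":0.4,"wz":-0.013}]'
```

```text
cam in tcp [ 0.07868017  0.00075715 -0.16208461] 
axes in tcp
 [[-0.001 -0.958 -0.286]
 [ 1.    -0.001  0.001]
 [-0.001 -0.286  0.958]]
363.97488419515776 282.68705527791604 207.91635181430487invalid input
```

```bash

python3 -m handwheel '[{"hand":1,"dx":2.4,"dy":4.3,"dz":0.4,"wx":0,"wy":0,"wz":-0.013},{"hand":1,"dx":2.4,"dy":4.3,"dz":0.4,"wx":0,"wy":0,"wz":-0.013},{"hand":1,"dx":2.4,"dy":4.3,"dz":0.4,"wx":0,"wy":0,"wz":-0.013},{"hand":1,"dx":2.4,"dy":4.3,"dz":0.4,"wx":0,"wy":0,"wz":-0.013},{"hand":1,"dx":2.4,"dy":4.3,"dz":0.4,"wx":0,"wy":0,"wz":-0.013},{"hand":1,"dx":2.4,"dy":4.3,"dz":0.4,"wx":0,"wy":0,"wz":-0.013},{"hand":1,"dx":2.4,"dy":4.3,"dz":0.4,"wx":0,"wy":0,"wz":-0.013},{"hand":1,"dx":2.4,"dy":4.3,"dz":0.4,"wx":0,"wy":0,"wz":-0.013},{"hand":1,"dx":2.4,"dy":4.3,"dz":0.4,"wx":0,"wy":0,"wz":-0.013},{"hand":1,"dx":2.4,"dy":4.3,"dz":0.4,"wx":0,"wy":0,"wz":-0.013}]'
```

```text
time_s: 1.1
position: [0.398, -0.1728, 0.2626]
tcp_rot: [[0.992, 0.123, -0.0], [0.123, -0.992, 0.0], [-0.0, -0.0, -1.0]]
force: [0.7, -1.2, -0.8]
opening: 0.997
```

```bash

python3 -m handwheel '[{"hand":1,"dx":2.3,"dy":4,"dz":0,"wx":0,"wy":0,"wz":0},{"hand":1,"dx":2.3,"dy":4,"dz":0,"wx":0,"wy":0,"wz":0},{"hand":1,"dx":2.3,"dy":4,"dz":0,"wx":0,"wy":0,"wz":0},{"hand":1,"dx":2.3,"dy":4,"dz":0,"wx":0,"wy":0,"wz":0},{"hand":1,"dx":1.2,"dy":2.2,"dz":0,"wx":0,"wy":0,"wz":0},{"hand":1,"dx":0,"dy":0,"dz":0,"wx":0,"wy":0,"wz":0}]'
python3 - <<'E'
from h import *
cap('wrist','w1.png'); cap('top','top1.png')
print(bot.read_state()['position'])
E
```

```text
time_s: 1.7
position: [0.5025, 0.01, 0.2622]
tcp_rot: [[0.992, 0.129, 0.0], [0.129, -0.992, 0.001], [0.0, -0.001, -1.0]]
force: [-0.3, 0.4, 0.2]
opening: 0.997
[0.50101648 0.00743518 0.26209582]
```

View pics/w1.png

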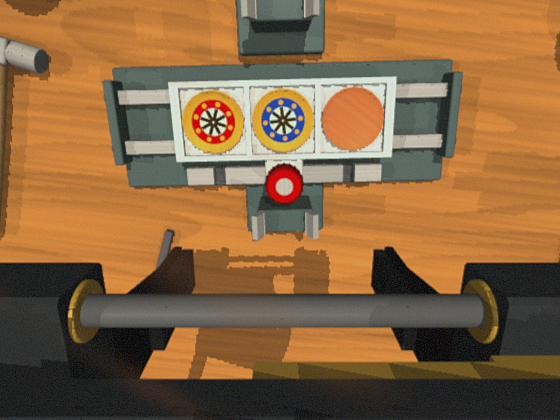

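Wrist view: red-star dish at (212,121), blue-star at (284,119), copper at (353,118) and the knob at (285,184). The near fork is at (285,215) and the far fork at (281,25).

```bash
cat > m.py <<'E'
from h import *
def dishes(p,d,c):
    W=cloud(d,c); hsv=cv2.cvtColor(p,cv2.COLOR_RGB2HSV); return W,hsv
E
python3 - <<'E'
from h import *
for f in ['w1.png','top0.png']:
    p,d,c=load(f); W=cloud(d,c); hsv=cv2.cvtColor(p,cv2.COLOR_RGB2HSV)
    X,Y,Z=W[...,0],W[...,1],W[...,2]
    # carriage top incl. dishes: z 0.045..0.058 within region
    roi=(X>0.44)&(X<0.68)&(Y>-0.2)&(Y<0.25)
    m=roi&(Z>0.040)&(Z<0.060)
    n,l,st,ce=cv2.connectedComponentsWithStats(m.astype(np.uint8))
    i=1+np.argmax(st[1:,4]); mm=l==i
    P=W[mm][:,:2].astype(np.float32); r=cv2.minAreaRect((P*1000)); print(f,'carriage rect mm',r, np.nanmedian(Z[mm]))
    sat=hsv[...,1]; hue=hsv[...,0]
    red=roi&(Z>0.065)&(sat>150)&((hue<8)|(hue>172)); 
    if red.sum(): 
        q=W[red]; print('knob red px',red.sum(),'mean',q.mean(0),'bbox', q[:,:2].min(0),q[:,:2].max(0),'top',np.percentile(q[:,2],95))
    kt=roi&(Z>0.088)&(Z<0.1)&(X<0.54)&(X>.47); q=W[kt]; print('knobtop',kt.sum(),q.mean(0), (q.min(0)+q.max(0))/2)
    for nm,lo,hi in [('fork far',0.6,0.70),('near',0.43,0.5)]:
        k=roi&(Z>0.066)&(X>lo)&(X<hi)&(Y>-.06)&(Y<.1)&~red; q=W[k]
        if len(q): print(nm,k.sum(),q.mean(0),cv2.minAreaRect(q[:,:2].astype(np.float32)*1000),np.percentile(q[:,2],[5,50,95]))
    for nm,u,v in ([('red',212,121),('blue',284,119),('cop',353,118)] if f[0]=='w' else [('red',270,193),('blue',293,190),('cop',316,187)]):
        k=mm&(sat>110)&(np.hypot(X-W[v,u][0],Y-W[v,u][1])<0.036); 
        hull=cv2.minEnclosingCircle(W[k][:,:2].astype(np.float32)*1000); print(nm,k.sum(),W[k].mean(0),hull)
E
```

```text
w1.png carriage rect mm ((551.201416015625, 15.338493347167969), (98.1158218383789, 222.65243530273438), 8.700212478637695) 0.04879989919621506
knob red px 956 mean [0.50605512 0.00883017 0.10416118] bbox [ 0.48597005 -0.04355744] [0.53331878 0.06299066] top 0.2920330222485429
knobtop 1220 [0.50108808 0.00605673 0.09167608] [0.49620472 0.00352145 0.09186181]
fork far 1648 [0.65232418 0.03149422 0.07904832] ((653.8114013671875, 31.39014434814453), (16.56939125061035, 63.420223236083984), 8.719762802124023) [0.07133193 0.07436811 0.09425169]
near 3615 [0.48103695 0.02781641 0.20044587] ((474.12347412109375, 8.795806884765625), (51.74845886230469, 98.51850891113281), 0.0020261830650269985) [0.07277969 0.26681705 0.33051382]
red 2559 [0.55057095 0.08636537 0.04904738] ((549.9725952148438, 87.0318603515625), 31.801591873168945)
blue 2312 [0.56093388 0.01683904 0.04918509] ((560.2667846679688, 16.493955612182617), 31.452051162719727)
cop 3044 [ 0.57163036 -0.05276694  0.04889417] ((570.831298828125, -53.221031188964844), 31.59393310546875)
top0.png carriage rect mm ((558.2091064453125, 15.
[... 288 characters left out ...]
.00138829 0.09326559]
fork far 177 [0.65653782 0.03009514 0.08061168] ((657.33447265625, 30.617408752441406), (25.342628479003906, 63.12809753417969), 8.786437034606934) [0.06976917 0.07680963 0.09592789]
near 189 [0.46564073 0.00117463 0.0810368 ] ((475.7606506347656, 2.7164535522460938), (48.38525390625, 63.79471206665039), 8.105940818786621) [0.06953298 0.07755315 0.09557276]
red 235 [0.5492609  0.08569798 0.04899431] ((549.5512084960938, 85.41096496582031), 30.570846557617188)
blue 156 [0.55910736 0.0166891  0.04954416] ((559.7879028320312, 15.871328353881836), 30.166034698486328)
cop 296 [ 0.57088605 -0.05309804  0.0491004 ] ((570.8460693359375, -53.093101501464844), 30.562681198120117)
```

```bash

python3 -m handwheel '[{"hand":1,"dx":0,"dy":0,"dz":-4,"wx":0,"wy":0,"wz":0.022},{"hand":1,"dx":0,"dy":0,"dz":-4,"wx":0,"wy":0,"wz":0},{"hand":1,"dx":0,"dy":0,"dz":-3,"wx":0,"wy":0,"wz":0},{"hand":1,"dx":0,"dy":0,"dz":0,"wx":0,"wy":0,"wz":0}]'
python3 - <<'E'
from h import *
p,d,c=cap('wrist','w2.png'); s=bot.read_state(); print(s['position'],s['force'])
W=cloud(d,c); Z=W[...,2]
hsv=cv2.cvtColor(p,cv2.COLOR_RGB2HSV)
kt=(Z>0.087)&(Z<0.098)&(np.hypot(W[...,0]-.502,W[...,1]-.007)<.022); q=W[kt]; print(kt.sum(),q.mean(0),cv2.minEnclosingCircle(q[:,:2].astype(np.float32)*1000))
E
```

```text
time_s: 2.2
position: [0.4976, 0.0063, 0.1492]
tcp_rot: [[0.99, 0.144, -0.01], [0.144, -0.99, 0.002], [-0.01, -0.003, -1.0]]
force: [-0.6, -0.5, -0.8]
opening: 1.003
[0.49953917 0.00618412 0.15122951] [-0.2104689  -0.03348539 -0.03229925]
2336 [0.5051094  0.00844591 0.09151123] ((503.887451171875, 8.380278587341309), 18.852901458740234)
```

View pics/w2.png

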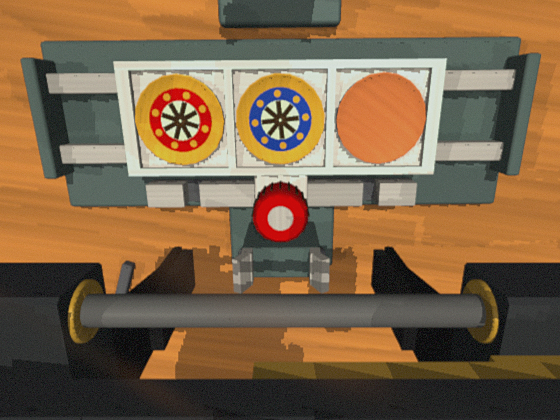

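Close view: the knob cap is at (281,214), at about (0.504, 0.008), with its top at 0.0915. I'll correct by about 3 mm in x and descend.

```bash

python3 -m handwheel '[{"hand":1,"dx":0.3,"dy":0.1,"dz":-3,"wx":0,"wy":0,"wz":0.004},{"hand":1,"dx":0,"dy":0,"dz":-3,"wx":0,"wy":0,"wz":0},{"hand":1,"dx":0,"dy":0,"dz":-3,"wx":0,"wy":0,"wz":0},{"hand":1,"dx":0,"dy":0,"dz":0,"wx":0,"wy":0,"wz":0},{"hand":1,"dx":0,"dy":0,"dz":0,"wx":0,"wy":0,"wz":0}]'
python3 -m handwheel '[{"hand":-1,"dx":0,"dy":0,"dz":0,"wx":0,"wy":0,"wz":0},{"hand":-1,"dx":0,"dy":0,"dz":0,"wx":0,"wy":0,"wz":0},{"hand":-1,"dx":0,"dy":0,"dz":0,"wx":0,"wy":0,"wz":0},{"hand":-1,"dx":0,"dy":0,"dz":0,"wx":0,"wy":0,"wz":0},{"hand":-1,"dx":0,"dy":0,"dz":0,"wx":0,"wy":0,"wz":0},{"hand":-1,"dx":0,"dy":0,"dz":0,"wx":0,"wy":0,"wz":0}]'
```

```text
time_s: 2.75
position: [0.5056, 0.0075, 0.0639]
tcp_rot: [[0.989, 0.149, 0.002], [0.149, -0.989, -0.0], [0.002, 0.001, -1.0]]
force: [-0.2, -0.1, -0.5]
opening: 1.001
time_s: 3.35
position: [0.5046, 0.0082, 0.0626]
tcp_rot: [[0.989, 0.15, 0.0], [0.15, -0.989, -0.0], [0.0, 0.0, -1.0]]
force: [0.7, -1.2, -0.0]
opening: 0.543
```

```bash

python3 -m handwheel '[{"hand":-1,"dx":0,"dy":0,"dz":0,"wx":0,"wy":0,"wz":0},{"hand":-1,"dx":0,"dy":0,"dz":0,"wx":0,"wy":0,"wz":0},{"hand":-1,"dx":0,"dy":0,"dz":0,"wx":0,"wy":0,"wz":0},{"hand":-1,"dx":0,"dy":0,"dz":0,"wx":0,"wy":0,"wz":0}]'
```

```text
time_s: 3.75
position: [0.5044, 0.0083, 0.0625]
tcp_rot: [[0.989, 0.15, -0.0], [0.15, -0.989, 0.0], [-0.0, -0.0, -1.0]]
force: [0.8, 0.8, -0.3]
opening: 0.403
```

```bash

python3 -m handwheel '[{"hand":-1,"dx":0,"dy":0,"dz":0.4,"wx":0,"wy":0,"wz":0},{"hand":-1,"dx":0,"dy":0,"dz":0.5,"wx":0,"wy":0,"wz":0},{"hand":-1,"dx":0,"dy":0,"dz":0.5,"wx":0,"wy":0,"wz":0},{"hand":-1,"dx":0,"dy":0,"dz":0.4,"wx":0,"wy":0,"wz":0},{"hand":-1,"dx":0,"dy":0,"dz":0,"wx":0,"wy":0,"wz":0},{"hand":-1,"dx":0,"dy":0,"dz":0,"wx":0,"wy":0,"wz":0}]'
python3 - <<'E'
from h import *
cap('wrist','w3.png');cap('side','s3.png')
p,d,c=load('s3.png')
a=cv2.resize(cv2.cvtColor(p,cv2.COLOR_RGB2BGR)[170:270,190:310],None,fx=5,fy=5,interpolation=cv2.INTER_CUBIC); cv2.imwrite('pics/c4.png',a)
E
```

```text
time_s: 4.35
position: [0.5044, 0.0083, 0.0804]
tcp_rot: [[0.989, 0.15, -0.0], [0.15, -0.989, 0.0], [-0.0, -0.0, -1.0]]
force: [2.0, 1.1, -10.9]
opening: 0.411
```

View pics/c4.png

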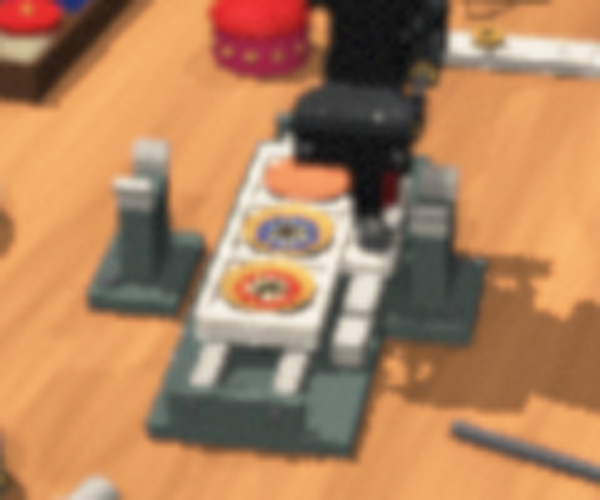

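View pics/w3.png

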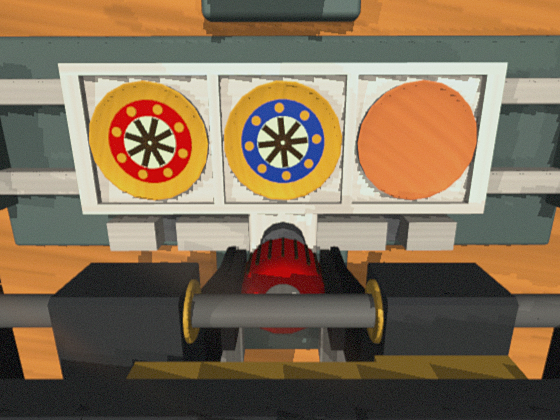

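The force reads -10.9 N, which matches the spring at about 18 mm out. Now I'll slide 70 mm along the bed's +y, which is (-1.06, +6.92) cm.

```bash

python3 -m handwheel '[{"hand":-1,"dx":-0.05,"dy":0.32,"dz":0,"wx":0,"wy":0,"wz":0},{"hand":-1,"dx":-0.1,"dy":0.7,"dz":0,"wx":0,"wy":0,"wz":0},{"hand":-1,"dx":-0.16,"dy":1,"dz":0,"wx":0,"wy":0,"wz":0},{"hand":-1,"dx":-0.15,"dy":1,"dz":0,"wx":0,"wy":0,"wz":0},{"hand":-1,"dx":-0.15,"dy":1,"dz":0,"wx":0,"wy":0,"wz":0},{"hand":-1,"dx":-0.15,"dy":1,"dz":0,"wx":0,"wy":0,"wz":0},{"hand":-1,"dx":-0.15,"dy":1,"dz":0,"wx":0,"wy":0,"wz":0},{"hand":-1,"dx":-0.1,"dy":0.6,"dz":0,"wx":0,"wy":0,"wz":0},{"hand":-1,"dx":-0.05,"dy":0.3,"dz":0,"wx":0,"wy":0,"wz":0},{"hand":-1,"dx":0,"dy":0,"dz":0,"wx":0,"wy":0,"wz":0}]'
python3 - <<'E'
from h import *
p,d,c=cap('wrist','w4.png'); s=bot.read_state(); print(s['position'],s['force'])
E
```

```text
time_s: 5.45
position: [0.4937, 0.0785, 0.0805]
tcp_rot: [[0.989, 0.15, -0.0], [0.15, -0.989, 0.001], [-0.0, -0.001, -1.0]]
force: [0.6, 3.0, -10.2]
opening: 0.401
[0.49369152 0.07823296 0.0805199 ] [  0.87145882   2.1142307  -10.91009597]
```

View pics/w4.png

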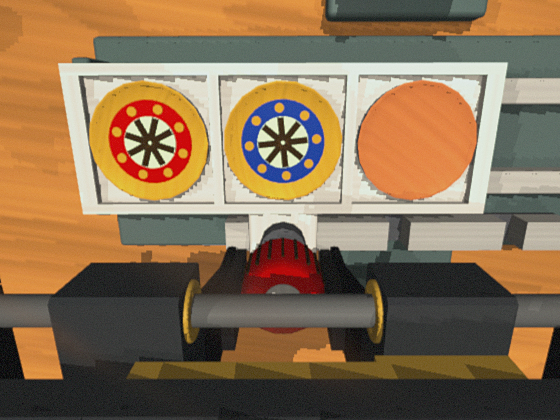

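```bash

python3 -m handwheel '[{"hand":-1,"dx":0,"dy":-0.05,"dz":-0.4,"wx":0,"wy":0,"wz":0},{"hand":-1,"dx":0,"dy":0,"dz":-0.4,"wx":0,"wy":0,"wz":0},{"hand":-1,"dx":0,"dy":0,"dz":-0.4,"wx":0,"wy":0,"wz":0},{"hand":-1,"dx":0,"dy":0,"dz":-0.4,"wx":0,"wy":0,"wz":0},{"hand":-1,"dx":0,"dy":0,"dz":0,"wx":0,"wy":0,"wz":0},{"hand":-1,"dx":0,"dy":0,"dz":0,"wx":0,"wy":0,"wz":0}]'
python3 -m handwheel '[{"hand":1,"dx":0,"dy":0,"dz":0,"wx":0,"wy":0,"wz":0},{"hand":1,"dx":0,"dy":0,"dz":0,"wx":0,"wy":0,"wz":0},{"hand":1,"dx":0,"dy":0,"dz":0,"wx":0,"wy":0,"wz":0},{"hand":1,"dx":0,"dy":0,"dz":0,"wx":0,"wy":0,"wz":0},{"hand":1,"dx":0,"dy":0,"dz":0,"wx":0,"wy":0,"wz":0},{"hand":1,"dx":0,"dy":0,"dz":0,"wx":0,"wy":0,"wz":0},{"hand":1,"dx":0,"dy":0,"dz":2,"wx":0,"wy":0,"wz":0},{"hand":1,"dx":0,"dy":0,"dz":4,"wx":0,"wy":0,"wz":0},{"hand":1,"dx":0,"dy":-2,"dz":4.5,"wx":0,"wy":0,"wz":0},{"hand":1,"dx":0,"dy":-4,"dz":4.5,"wx":0,"wy":0,"wz":0}]'
```

```text
time_s: 6.1
position: [0.4939, 0.0768, 0.0645]
tcp_rot: [[0.989, 0.15, -0.0], [0.15, -0.989, 0.0], [-0.0, -0.0, -1.0]]
force: [0.3, 1.9, -7.1]
opening: 0.405
time_s: 7.1
position: [0.4939, 0.0244, 0.2088]
tcp_rot: [[0.988, 0.153, 0.001], [0.153, -0.988, 0.0], [0.001, -0.0, -1.0]]
force: [1.2, -0.0, 0.3]
opening: 1.0
```

```bash

python3 -m handwheel '[{"hand":1,"dx":0,"dy":0,"dz":2,"wx":0,"wy":0,"wz":0},{"hand":1,"dx":0,"dy":0,"dz":0,"wx":0,"wy":0,"wz":0},{"hand":1,"dx":0,"dy":0,"dz":0,"wx":0,"wy":0,"wz":0}]'
cat > chk.py <<'E'
from h import *
import sys
p,d,c=cap('wrist',sys.argv[1]); W=cloud(d,c); X,Y,Z=W[...,0],W[...,1],W[...,2]; hsv=cv2.cvtColor(p,cv2.COLOR_RGB2HSV)
print(bot.read_state()['position'])
roi=(X>0.52)&(X<0.63)&(Y>-0.2)&(Y<0.3)&(Z>0.040)&(Z<0.060)
S=hsv[...,1]>110
n,l,st,ce=cv2.connectedComponentsWithStats((roi&S).astype(np.uint8))
for i in range(1,n):
    if st[i,4]>800:
        q=W[l==i]; print('dish',ce[i].round(),st[i,4],[round(float(x),1) for x in cv2.minEnclosingCircle(q[:,:2].astype(np.float32)*1000)[0]],cv2.minEnclosingCircle(q[:,:2].astype(np.float32)*1000)[1],np.median(q[:,2]),p[l==i].mean(0).round())
kt=(hsv[...,1]<400)&(Z>0.066)&(Z<0.125)&(np.hypot(X-.4935,Y-.077)<.021); q=W[kt]; print('knob',q.mean(0),np.percentile(q[:,2],[10,50,90]),cv2.minEnclosingCircle(q[:,:2].astype(np.float32)*1000))
k=(Z>0.066)&(Z<.1)&(X>.62)&(X<.7)&(Y>-.06)&(Y<.12); q=W[k]
if len(q): print('far',cv2.minAreaRect(q[:,:2].astype(np.float32)*1000), np.percentile(q[:,2],[5,50,95]))
E
python3 chk.py w5.png
```

```text
time_s: 7.4
position: [0.4934, 0.0238, 0.2266]
tcp_rot: [[0.989, 0.15, -0.0], [0.15, -0.989, 0.0], [-0.0, -0.0, -1.0]]
force: [-0.9, 0.0, -0.1]
opening: 0.999
[0.49278988 0.02415557 0.22580442]
dish [147. 109.] 2779 [540.0, 154.9] 31.935787200927734 0.04880509982681946 [196. 108.  36.]
dish [224. 114.] 2729 [550.0, 85.4] 31.56568717956543 0.049025777063947076 [163. 136.  81.]
dish [302. 114.] 3744 [560.4, 14.8] 31.119342803955078 0.04860684805119976 [214. 123.  66.]
knob [0.49599553 0.07472962 0.08946137] [0.08244423 0.09141242 0.0926335 ] ((493.70013427734375, 75.76043701171875), 18.838716506958008)
far ((646.1236572265625, 30.112245559692383), (1.1817731857299805, 54.164432525634766), 8.320433616638184) [0.06701719 0.07133096 0.07429081]
```

View pics/w5.png

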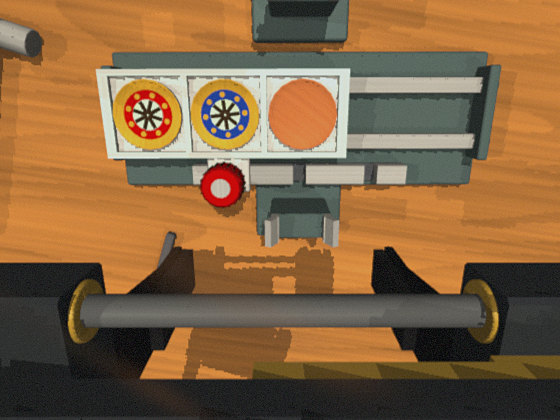

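Wrist view: copper dish at (302,114), centred on the forks. Measured at (0.560, 0.015), against a station at about (0.560, 0.016). Knob at (221,187) with its top at 0.0914, so it is home. Now over to the bar.

```bash

python3 -m handwheel '[{"hand":1,"dx":0,"dy":-4.5,"dz":1,"wx":0,"wy":0,"wz":0},{"hand":1,"dx":0,"dy":-4.5,"dz":1,"wx":0,"wy":0,"wz":0},{"hand":1,"dx":0,"dy":-4.5,"dz":1,"wx":0,"wy":0,"wz":0},{"hand":1,"dx":0,"dy":-4.5,"dz":1,"wx":0,"wy":0,"wz":0},{"hand":1,"dx":0,"dy":-4.5,"dz":0,"wx":0,"wy":0,"wz":0},{"hand":1,"dx":0,"dy":-4.5,"dz":0,"wx":0,"wy":0,"wz":0},{"hand":1,"dx":0,"dy":-4.5,"dz":0,"wx":0,"wy":0,"wz":0},{"hand":1,"dx":0,"dy":-4.5,"dz":0,"wx":0,"wy":0,"wz":0},{"hand":1,"dx":0,"dy":-1,"dz":0,"wx":0,"wy":0,"wz":0},{"hand":1,"dx":0,"dy":0,"dz":0,"wx":0,"wy":0,"wz":0}]'
python3 -m handwheel '[{"hand":1,"dx":0,"dy":0,"dz":0,"wx":0,"wy":0,"wz":0},{"hand":1,"dx":0,"dy":0,"dz":0,"wx":0,"wy":0,"wz":0}]'
cat > bar.py <<'E'
from h import *
import sys
p,d,c=cap('wrist',sys.argv[1]); W=cloud(d,c); X,Y,Z=W[...,0],W[...,1],W[...,2]; hsv=cv2.cvtColor(p,cv2.COLOR_RGB2HSV)
print(bot.read_state()['position'])
m=(Z>0.008)&(Z<0.03)&(X>.38)&(X<.66)&(Y>-.45)&(Y<-.27)
n,l,st,ce=cv2.connectedComponentsWithStats(m.astype(np.uint8)); i=1+np.argmax(st[1:,4]); q=W[l==i]
print('bar',cv2.minAreaRect(q[:,:2].astype(np.float32)*1000),np.percentile(q[:,2],[2,50,98]))
b=(l==i)&(Z>0.02); 
if b.sum(): print('bush',ce[i],b.sum(),cv2.minEnclosingCircle(W[b][:,:2].astype(np.float32)*1000),np.median(Z[b]))
e=(Z>0.06)&(Z<.21)&(X>.5)&(Y<-.40)&(Y>-.65); q=W[e]
if len(q): print('ewer',q.min(0),q.max(0))
E
python3 bar.py w6.png
python3 - <<'E'
from h import *
p,d,c=load('top1.png'); W=cloud(d,c);X,Y,Z=np.moveaxis(W,-1,0)
for h in [(.03,.22),(.08,.22),(.12,.22)]:
    e=(Z>h[0])&(Z<h[1])&(X>.45)&(X<.75)&(Y<-.40)&(Y>-.62); q=W[e]; print(h,len(q),q.min(0),q.max(0))
E
```

```text
time_s: 8.45
position: [0.4933, -0.3469, 0.2643]
tcp_rot: [[0.989, 0.148, -0.003], [0.148, -0.989, 0.003], [-0.002, -0.004, -1.0]]
force: [-0.1, 0.1, 0.1]
opening: 1.004
time_s: 8.65
position: [0.4939, -0.3439, 0.2661]
tcp_rot: [[0.988, 0.152, -0.002], [0.152, -0.988, 0.002], [-0.001, -0.002, -1.0]]
force: [-0.3, 0.4, -1.2]
opening: 1.0
[ 0.49403838 -0.34409086  0.26655386]
bar ((525.7293090820312, -357.8475036621094), (209.16046142578125, 33.14997100830078), 8.770227432250977) [0.01215364 0.01392471 0.0243648 ]
bush [298.47899911 135.21608579] 421 ((526.180908203125, -357.17071533203125), 12.867447853088379) 0.02393782795178992
ewer [ 0.50004702 -0.6334021   0.06000909] [ 0.63103665 -0.42898597  0.19712265]
(0.03, 0.22) 871 [ 0.45012783 -0.61999921  0.03068561] [ 0.62961049 -0.43034991  0.20118011]
(0.08, 0.22) 671 [ 0.45065207 -0.61992405  0.08005774] [ 0.62492683 -0.43034991  0.20118011]
(0.12, 0.22) 228 [ 0.57161203 -0.56223233  0.12002744] [ 0.60687676 -0.43189135  0.20118011]
```

View pics/w6.png

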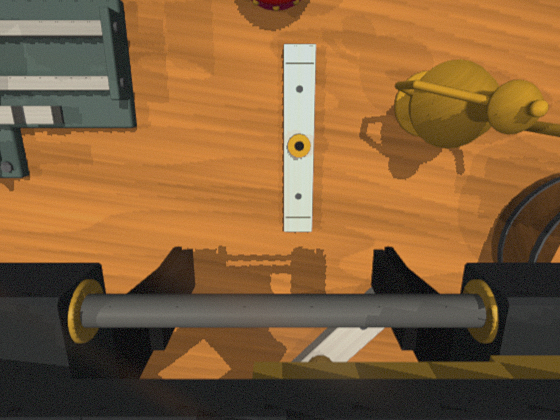

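Wrist view: our bar is upright at (298,138) with its bush at (299,146). It measures 209 x 33 mm, top 14 mm, bush top 24 mm. The wider look-alike bar is at (340,335). I'll check the gripper body's clearance to the ewer (450,100) before reaching.

```bash
python3 - <<'E'
from h import *
y=np.radians(8.77); ex=np.array([np.cos(y),np.sin(y)]); ey=np.array([-np.sin(y),np.cos(y)]); o=np.array([.526,-.3575])
for f in ['w6.png','top1.png','top0.png']:
    p,d,c=load(f); W=cloud(d,c).reshape(-1,3)
    m=(W[:,2]>.035)&(W[:,2]<.215)&(W[:,0]>.40)&(W[:,0]<.75)&(W[:,1]<-.2)&(W[:,1]>-.62)
    q=W[m]; a=(q[:,:2]-o)@ex; b=(q[:,:2]-o)@ey
    for lo,hi in [(-.115,-.07),(-.07,.2)]:
        s=(b>lo)&(b<hi)
        k=s&(a>-.1)&(a<.15)
        print(f,lo,hi,k.sum(), (a[k].min(),a[k].max(),q[k,2].min(),q[k,2].max(),b[k].min()) if k.any() else '')
E
```

```text
w6.png -0.115 -0.07 1735 (np.float64(0.015473048770381925), np.float64(0.07268426465184613), np.float64(0.04675849792422383), np.float64(0.15059698208544142), np.float64(-0.11498569074987593))
w6.png -0.07 0.2 99 (np.float64(0.1364504863716589), np.float64(0.13973883943004994), np.float64(0.0350178426961948), np.float64(0.04310997638942134), np.float64(0.010594764323746193))
top1.png -0.115 -0.07 148 (np.float64(0.01636670417664793), np.float64(0.06261386986692949), np.float64(0.048591897244491984), np.float64(0.14938409492357493), np.float64(-0.11499433086241437))
top1.png -0.07 0.2 79 (np.float64(0.13580137123662808), np.float64(0.1499858236123007), np.float64(0.03617244265709972), np.float64(0.06220483682387635), np.float64(-0.004208216238427753))
top0.png -0.115 -0.07 145 (np.float64(0.01647122413310994), np.float64(0.06496649999441818), np.float64(0.046919981759308234), np.float64(0.14951564766249165), np.float64(-0.11493398475225591))
top0.png -0.07 0.2 78 (np.float64(0.13495933027945767), np.float64(0.1499728469102977), np.float64(0.035800790860268904), np.float64(0.05643966282981118), np.float64(-0.004308136770817396))
```

The ewer overlaps the gripper body's footprint for a grasp at the bush (b≈-0.095, a>0.015, up to z 0.15). So I'll grip the bar 50 mm towards the robot, drag it +y clear of the ewer, and regrasp at its middle.

```bash

python3 -m handwheel '[{"hand":1,"dx":-1.7,"dy":-2.1,"dz":0,"wx":0,"wy":0,"wz":0},{"hand":1,"dx":0,"dy":0,"dz":-4.5,"wx":0,"wy":0,"wz":0},{"hand":1,"dx":0,"dy":0,"dz":-4.5,"wx":0,"wy":0,"wz":0},{"hand":1,"dx":0,"dy":0,"dz":-4.5,"wx":0,"wy":0,"wz":0},{"hand":1,"dx":0,"dy":0,"dz":-4.5,"wx":0,"wy":0,"wz":0},{"hand":1,"dx":0,"dy":0,"dz":-2,"wx":0,"wy":0,"wz":0},{"hand":1,"dx":0,"dy":0,"dz":0,"wx":0,"wy":0,"wz":0},{"hand":1,"dx":0,"dy":0,"dz":0,"wx":0,"wy":0,"wz":0}]'
python3 bar.py w7.png
```

```text
time_s: 9.5
position: [0.4776, -0.3668, 0.0675]
tcp_rot: [[0.988, 0.151, 0.0], [0.151, -0.988, -0.0], [0.0, 0.0, -1.0]]
force: [-0.8, 0.1, 0.6]
opening: 0.999
[ 0.47812905 -0.36753566  0.06846874]
bar ((519.1196899414062, -358.2875061035156), (174.17039489746094, 34.15763473510742), 8.79197883605957) [0.01247729 0.01393299 0.02442958]
bush [277.42936404 140.44123613] 1592 ((526.0554809570312, -357.19305419921875), 12.939669609069824) 0.023895396322537496
ewer [ 0.50000088 -0.47979938  0.06001236] [ 0.60678127 -0.40000033  0.18083075]
```

View pics/w7.png

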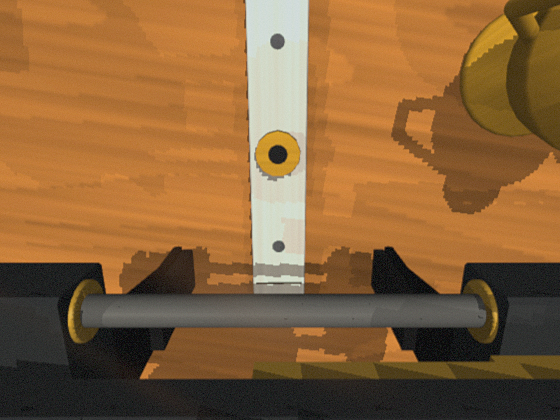

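Bush at (278,154), with the bar running down between the fingers and the ewer clear to the right. Descending to grip.

```bash

python3 -m handwheel '[{"hand":1,"dx":0,"dy":0.2,"dz":-3,"wx":0,"wy":0,"wz":0},{"hand":1,"dx":0,"dy":0,"dz":-2,"wx":0,"wy":0,"wz":0},{"hand":1,"dx":0,"dy":0,"dz":-1.2,"wx":0,"wy":0,"wz":0},{"hand":0,"dx":0,"dy":0,"dz":0,"wx":0,"wy":0,"wz":0},{"hand":-1,"dx":0,"dy":0,"dz":0,"wx":0,"wy":0,"wz":0},{"hand":-1,"dx":0,"dy":0,"dz":0,"wx":0,"wy":0,"wz":0},{"hand":-1,"dx":0,"dy":0,"dz":0,"wx":0,"wy":0,"wz":0},{"hand":-1,"dx":0,"dy":0,"dz":0,"wx":0,"wy":0,"wz":0},{"hand":-1,"dx":0,"dy":0,"dz":0,"wx":0,"wy":0,"wz":0},{"hand":-1,"dx":0,"dy":0,"dz":0,"wx":0,"wy":0,"wz":0}]'
python3 -m handwheel '[{"hand":-1,"dx":0,"dy":0,"dz":0,"wx":0,"wy":0,"wz":0},{"hand":-1,"dx":0,"dy":0,"dz":0,"wx":0,"wy":0,"wz":0},{"hand":-1,"dx":0,"dy":0,"dz":0,"wx":0,"wy":0,"wz":0}]'
```

```text
time_s: 10.55
position: [0.477, -0.3654, 0.0051]
tcp_rot: [[0.989, 0.15, 0.0], [0.15, -0.989, -0.0], [0.0, 0.0, -1.0]]
force: [0.7, 0.3, 1.0]
opening: 0.446
time_s: 10.85
position: [0.4768, -0.3649, 0.0049]
tcp_rot: [[0.989, 0.15, -0.001], [0.15, -0.989, 0.001], [-0.0, -0.001, -1.0]]
force: [-0.6, 1.8, 2.6]
opening: 0.388
```

Gripped at 0.388, which is about 34 mm. Now I'll drag it +y by 6 cm.

```bash

python3 -m handwheel '[{"hand":-1,"dx":0,"dy":0.5,"dz":0.1,"wx":0,"wy":0,"wz":0},{"hand":-1,"dx":0,"dy":1,"dz":0,"wx":0,"wy":0,"wz":0},{"hand":-1,"dx":0,"dy":1.5,"dz":0,"wx":0,"wy":0,"wz":0},{"hand":-1,"dx":0,"dy":1.5,"dz":0,"wx":0,"wy":0,"wz":0},{"hand":-1,"dx":0,"dy":1,"dz":0,"wx":0,"wy":0,"wz":0},{"hand":-1,"dx":0,"dy":0.5,"dz":0,"wx":0,"wy":0,"wz":0},{"hand":1,"dx":0,"dy":0,"dz":-0.1,"wx":0,"wy":0,"wz":0},{"hand":1,"dx":0,"dy":0,"dz":0,"wx":0,"wy":0,"wz":0},{"hand":1,"dx":0,"dy":0,"dz":0,"wx":0,"wy":0,"wz":0},{"hand":1,"dx":0,"dy":0,"dz":0,"wx":0,"wy":0,"wz":0}]'
python3 -m handwheel '[{"hand":1,"dx":0,"dy":0,"dz":0,"wx":0,"wy":0,"wz":0},{"hand":1,"dx":0,"dy":0,"dz":0,"wx":0,"wy":0,"wz":0},{"hand":1,"dx":0,"dy":0,"dz":2,"wx":0,"wy":0,"wz":0},{"hand":1,"dx":0,"dy":0,"dz":3,"wx":0,"wy":0,"wz":0},{"hand":1,"dx":0,"dy":0,"dz":0,"wx":0,"wy":0,"wz":0},{"hand":1,"dx":0,"dy":0,"dz":0,"wx":0,"wy":0,"wz":0}]'
python3 bar.py w8.png
```

```text
time_s: 11.85
position: [0.4773, -0.3061, 0.0051]
tcp_rot: [[0.989, 0.15, 0.001], [0.15, -0.989, -0.001], [0.001, 0.001, -1.0]]
force: [0.7, 0.0, -0.6]
opening: 0.664
time_s: 12.45
position: [0.4772, -0.3057, 0.0555]
tcp_rot: [[0.989, 0.15, 0.001], [0.15, -0.989, -0.001], [0.001, 0.001, -1.0]]
force: [0.0, -0.5, -0.7]
opening: 0.996
[ 0.4767133  -0.30519167  0.05475224]
bar ((520.7218017578125, -296.403076171875), (164.59510803222656, 34.16579818725586), 9.17372989654541) [0.01248524 0.01394845 0.02449116]
bush [276.26033551 141.49058857] 1790 ((525.9808959960938, -295.48486328125), 12.938398361206055) 0.023935962983627608
```

View pics/w8.png

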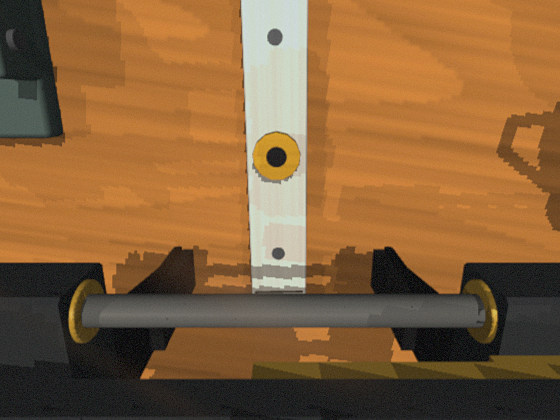

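```bash

python3 -m handwheel '[{"hand":1,"dx":2.5,"dy":0.5,"dz":0,"wx":0,"wy":0,"wz":0.006},{"hand":1,"dx":2.4,"dy":0.5,"dz":0,"wx":0,"wy":0,"wz":0},{"hand":1,"dx":0,"dy":0,"dz":-2,"wx":0,"wy":0,"wz":0},{"hand":1,"dx":0,"dy":0,"dz":-2,"wx":0,"wy":0,"wz":0},{"hand":1,"dx":0,"dy":0,"dz":-1,"wx":0,"wy":0,"wz":0},{"hand":1,"dx":0,"dy":0,"dz":0,"wx":0,"wy":0,"wz":0},{"hand":-1,"dx":0,"dy":0,"dz":0,"wx":0,"wy":0,"wz":0},{"hand":-1,"dx":0,"dy":0,"dz":0,"wx":0,"wy":0,"wz":0},{"hand":-1,"dx":0,"dy":0,"dz":0,"wx":0,"wy":0,"wz":0},{"hand":-1,"dx":0,"dy":0,"dz":0,"wx":0,"wy":0,"wz":0}]'
python3 -m handwheel '[{"hand":-1,"dx":0,"dy":0,"dz":0,"wx":0,"wy":0,"wz":0},{"hand":-1,"dx":0,"dy":0,"dz":0,"wx":0,"wy":0,"wz":0},{"hand":-1,"dx":0,"dy":0,"dz":0,"wx":0,"wy":0,"wz":0},{"hand":-1,"dx":0,"dy":0,"dz":0,"wx":0,"wy":0,"wz":0},{"hand":-1,"dx":0,"dy":0,"dz":0,"wx":0,"wy":0,"wz":0},{"hand":-1,"dx":0,"dy":0,"dz":0,"wx":0,"wy":0,"wz":0}]'
```

```text
time_s: 13.5
position: [0.5263, -0.2957, 0.0057]
tcp_rot: [[0.988, 0.156, 0.001], [0.156, -0.988, -0.001], [0.001, 0.001, -1.0]]
force: [-0.1, 0.6, 0.5]
opening: 0.719
time_s: 14.1
position: [0.5259, -0.2952, 0.005]
tcp_rot: [[0.988, 0.156, -0.0], [0.156, -0.988, 0.0], [-0.0, -0.0, -1.0]]
force: [0.1, 0.6, 1.1]
opening: 0.384
```

```bash

python3 -m handwheel '[{"hand":-1,"dx":0,"dy":0,"dz":1,"wx":0,"wy":0,"wz":0},{"hand":-1,"dx":0,"dy":0,"dz":2.5,"wx":0,"wy":0,"wz":0},{"hand":-1,"dx":0,"dy":0,"dz":3,"wx":0,"wy":0,"wz":0},{"hand":-1,"dx":0,"dy":0,"dz":3,"wx":0,"wy":0,"wz":0},{"hand":-1,"dx":0,"dy":0,"dz":3,"wx":0,"wy":0,"wz":0},{"hand":-1,"dx":0,"dy":0,"dz":2.5,"wx":0,"wy":0,"wz":0},{"hand":-1,"dx":0,"dy":0,"dz":1.5,"wx":0,"wy":0,"wz":0},{"hand":-1,"dx":0,"dy":0,"dz":0,"wx":0,"wy":0,"wz":0},{"hand":-1,"dx":0,"dy":0,"dz":0,"wx":0,"wy":0,"wz":0}]'
cat > held.py <<'E'
from h import *
import sys
p,d,c=cap('wrist',sys.argv[1]); s=bot.read_state(); W=cloud(d,c); T=np.array(s['tcp_rot']); t=np.array(s['position'])
L=(W-t)@T  # tool coords
print('tcp',t.round(4),'yaw',np.degrees(np.arctan2(T[1,0],T[0,0])),'open',s['opening'],'F',s['force'].round(1))
sat=cv2.cvtColor(p,cv2.COLOR_RGB2HSV)[...,1]
m=(L[...,2]>-0.03)&(L[...,2]<0.012)&(abs(L[...,1])<.03)&(L[...,0]>.014)&(L[...,0]<.13)&(sat<70)
q=L[m]; print(len(q))
A=np.c_[q[:,0],q[:,1],np.ones(len(q))]; co=np.linalg.lstsq(A,q[:,2],rcond=None)[0]; print('top plane in tool: slope x,y (deg), z0',np.degrees(np.arctan(co[:2])),co[2])
r=cv2.minAreaRect(q[:,:2].astype(np.float32)*1000); print('rect tool mm',r,'xmax',np.percentile(q[:,0],99.5))
ys=[]
for x in np.arange(.03,.1,.01):
    k=abs(q[:,0]-x)<.005; ys.append((round(x,3),*(np.percentile(q[k,1],[2,98])*1000).round(1)))
print(ys)
E
python3 held.py w9.png
```

```text
time_s: 15.0
position: [0.5254, -0.2949, 0.1696]
tcp_rot: [[0.988, 0.156, -0.001], [0.156, -0.988, 0.001], [-0.001, -0.001, -1.0]]
force: [0.1, -0.4, -3.5]
opening: 0.386
tcp [ 0.525  -0.2946  0.1688] yaw 8.979710921605264 open 0.38765229062092027 F [-0.5 -0.2 -4.2]
17566
top plane in tool: slope x,y (deg), z0 [-0.01995891 -0.1000447 ] -0.009657681824411568
rect tool mm ((59.527259826660156, 0.9421062469482422), (34.06742858886719, 91.06535339355469), 89.84954833984375) xmax 0.10454492680264411
[(np.float64(0.03), np.float64(-15.0), np.float64(17.3)), (np.float64(0.04), np.float64(-15.2), np.float64(17.0)), (np.float64(0.05), np.float64(-15.1), np.float64(17.1)), (np.float64(0.06), np.float64(-15.1), np.float64(17.2)), (np.float64(0.07), np.float64(-15.2), np.float64(17.0)), (np.float64(0.08), np.float64(-15.2), np.float64(17.0)), (np.float64(0.09), np.float64(-15.2), np.float64(17.1)), (np.float64(0.1), np.float64(-15.2), np.float64(17.0))]
```

View pics/w9.png

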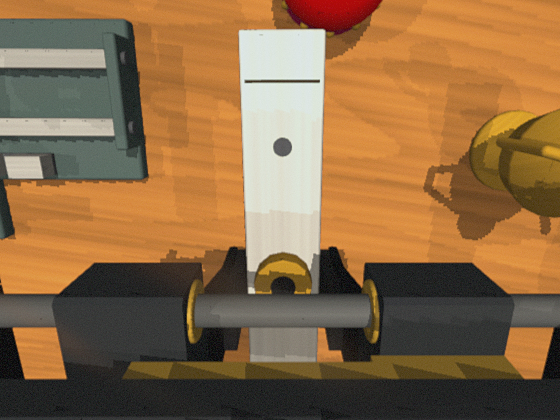

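The bar is held level: end at (282,30), bush at (283,280), underside about 4.5 mm below the TCP. Carrying it over the forks.

```bash

python3 -m handwheel '[{"hand":-1,"dx":0.2,"dy":2,"dz":0,"wx":0,"wy":0,"wz":-0.006},{"hand":-1,"dx":0.4,"dy":3.5,"dz":0,"wx":0,"wy":0,"wz":0},{"hand":-1,"dx":0.5,"dy":4.5,"dz":0,"wx":0,"wy":0,"wz":0},{"hand":-1,"dx":0.5,"dy":4.5,"dz":0,"wx":0,"wy":0,"wz":0},{"hand":-1,"dx":0.5,"dy":4.5,"dz":0,"wx":0,"wy":0,"wz":0},{"hand":-1,"dx":0.5,"dy":4.5,"dz":0,"wx":0,"wy":0,"wz":0},{"hand":-1,"dx":0.4,"dy":3.5,"dz":0,"wx":0,"wy":0,"wz":0},{"hand":-1,"dx":0.3,"dy":2.7,"dz":0,"wx":0,"wy":0,"wz":0},{"hand":-1,"dx":0.2,"dy":1.5,"dz":0,"wx":0,"wy":0,"wz":0},{"hand":-1,"dx":0,"dy":0,"dz":0,"wx":0,"wy":0,"wz":0}]'
python3 -m handwheel '[{"hand":-1,"dx":0,"dy":0,"dz":-2,"wx":0,"wy":0,"wz":0},{"hand":-1,"dx":0,"dy":0,"dz":-1.5,"wx":0,"wy":0,"wz":0},{"hand":-1,"dx":0,"dy":0,"dz":0,"wx":0,"wy":0,"wz":0},{"hand":-1,"dx":0,"dy":0,"dz":0,"wx":0,"wy":0,"wz":0}]'
python3 held.py w10.png
```

```text
time_s: 16.05
position: [0.5602, 0.0184, 0.1688]
tcp_rot: [[0.988, 0.153, -0.002], [0.153, -0.988, 0.001], [-0.002, -0.001, -1.0]]
force: [-0.6, -0.4, -3.8]
opening: 0.386
time_s: 16.45
position: [0.5608, 0.0154, 0.1345]
tcp_rot: [[0.989, 0.149, -0.001], [0.149, -0.989, -0.0], [-0.001, 0.0, -1.0]]
force: [0.8, 0.8, -3.9]
opening: 0.386
tcp [0.5614 0.0156 0.1351] yaw 8.567527786378099 open 0.38591974257890665 F [ 0.6 -0.2 -2.8]
17547
top plane in tool: slope x,y (deg), z0 [ 0.12807375 -0.06544486] -0.00832533184534795
rect tool mm ((59.15345764160156, 0.6729393005371094), (34.2070426940918, 90.31928253173828), 89.89749145507812) xmax 0.10378266335269204
[(np.float64(0.03), np.float64(-15.3), np.float64(17.0)), (np.float64(0.04), np.float64(-15.4), np.float64(16.8)), (np.float64(0.05), np.float64(-15.5), np.float64(16.8)), (np.float64(0.06), np.float64(-15.5), np.float64(17.0)), (np.float64(0.07), np.float64(-15.6), np.float64(16.8)), (np.float64(0.08), np.float64(-15.6), np.float64(16.8)), (np.float64(0.09), np.float64(-15.6), np.float64(16.9)), (np.float64(0.1), np.float64(-15.6), np.float64(16.8))]
```

View pics/w10.png

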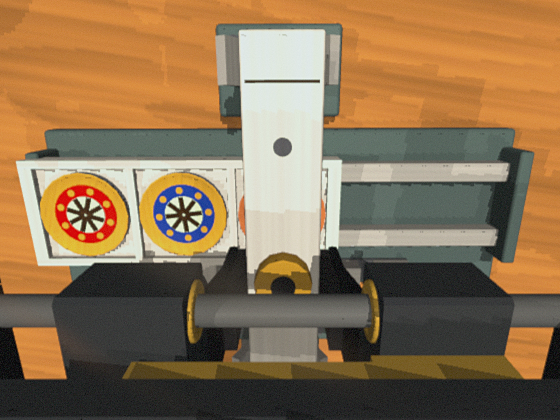

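The far fork shows on both sides of the bar end, at about u 216 to 342 and v 25 to 118. Now to measure its cheeks and the rail in the same frame as the bar.

```bash
cat > fork.py <<'E'
from h import *
import sys
p,d,c=load(sys.argv[1]); W=cloud(d,c); X,Y,Z=np.moveaxis(W,-1,0)
yaw=np.radians(8.6); ex=np.array([np.cos(yaw),np.sin(yaw)]); ey=np.array([-np.sin(yaw),np.cos(yaw)]); o=np.array([.5603,.0165])
a=(W[...,:2]-o)@ex; b=(W[...,:2]-o)@ey
k=(abs(a-.098)<.02)&(abs(b)<.05)&(Z>.078)&(Z<.1)
for sgn in (1,-1):
    s=k&(sgn*b>0.012)&(abs(b)>.0); s&=~((abs(b)<.019)); q=b[s]*1000; z=Z[s]
    if s.any(): print('cheek',sgn,s.sum(),'b',np.percentile(q,[2,50,98]).round(1),'a',np.percentile(a[s]*1000,[2,98]).round(1),'z',np.percentile(z,[5,95]).round(3))
    t=s&(Z>.091)
    if t.any(): print('  top b',np.percentile(b[t]*1000,[2,50,98]).round(1))
for nm,lo,hi in [('plate edges .045-.055',.044,.056)]:
    s=(Z>lo)&(Z<hi)&(abs(a)<.045)&(abs(b)<.2); r=cv2.minAreaRect(W[s][:,:2].astype(np.float32)*1000); print(nm,r)
E
for f in w10.png w1.png w2.png w5.png; do echo $f; python3 fork.py $f;done
```

```text
w10.png
cheek 1 1121 b [21.9 26.6 32.4] a [ 86.9 110.2] z [0.085 0.095]
  top b [25.1 28.5 32.4]
cheek -1 688 b [-31.2 -27.5 -24.4] a [ 87.2 110.3] z [0.092 0.095]
  top b [-31.2 -27.5 -24.4]
plate edges .045-.055 ((547.47607421875, 84.82376098632812), (84.90924835205078, 223.33876037597656), 8.615928649902344)
w1.png
cheek 1 302 b [20.5 25.8 32.2] a [86.6 99.6] z [0.082 0.095]
  top b [25.  28.6 32.3]
cheek -1 264 b [-30.9 -25.  -19.9] a [86.7 98.3] z [0.083 0.095]
  top b [-30.9 -27.4 -23.6]
plate edges .045-.055 ((557.7317504882812, 16.337799072265625), (84.90328216552734, 222.65243530273438), 8.700212478637695)
w2.png
plate edges .045-.055 ((557.7715454101562, 16.37134552001953), (84.80095672607422, 222.83128356933594), 8.655874252319336)
w5.png
plate edges .045-.055 ((547.5389404296875, 84.26022338867188), (84.44369506835938, 222.55902099609375), 8.780162811279297)
```

The forks' centreline is about 2 mm to +y of the bar. I'll correct dy by +0.2 cm and lower in stages.

```bash

python3 -m handwheel '[{"hand":-1,"dx":-0.05,"dy":0.2,"dz":-0.5,"wx":0,"wy":0,"wz":0},{"hand":-1,"dx":0,"dy":0,"dz":-1.2,"wx":0,"wy":0,"wz":0},{"hand":-1,"dx":0,"dy":0,"dz":-1.2,"wx":0,"wy":0,"wz":0},{"hand":-1,"dx":0,"dy":0,"dz":-0.6,"wx":0,"wy":0,"wz":0},{"hand":-1,"dx":0,"dy":0,"dz":0,"wx":0,"wy":0,"wz":0},{"hand":-1,"dx":0,"dy":0,"dz":0,"wx":0,"wy":0,"wz":0}]'
python3 held.py w11.png; python3 fork.py w11.png
```

```text
time_s: 17.1
position: [0.5604, 0.0187, 0.0995]
tcp_rot: [[0.989, 0.15, -0.001], [0.15, -0.989, 0.0], [-0.001, -0.0, -1.0]]
force: [-0.3, -0.2, -4.2]
opening: 0.387
tcp [0.5607 0.0187 0.0999] yaw 8.644291254726873 open 0.3883125312895419 F [ 0.7  0.  -3.8]
19800
top plane in tool: slope x,y (deg), z0 [ 4.45318136 -1.68913415] -0.011865575100876425
rect tool mm ((62.064090728759766, 0.013628005981445312), (59.98564147949219, 96.11256408691406), 89.9791488647461) xmax 0.1089808569830024
[(np.float64(0.03), np.float64(-15.5), np.float64(16.8)), (np.float64(0.04), np.float64(-15.6), np.float64(16.7)), (np.float64(0.05), np.float64(-15.7), np.float64(16.7)), (np.float64(0.06), np.float64(-15.8), np.float64(16.8)), (np.float64(0.07), np.float64(-15.7), np.float64(16.6)), (np.float64(0.08), np.float64(-15.8), np.float64(16.6)), (np.float64(0.09), np.float64(-28.6), np.float64(28.8)), (np.float64(0.1), np.float64(-28.8), np.float64(28.8))]
cheek 1 1726 b [21.5 26.5 32.4] a [ 86.9 110.2] z [0.085 0.095]
  top b [25.  28.5 32.4]
cheek -1 1900 b [-31.  -24.7 -19.4] a [ 87.  110.3] z [0.083 0.095]
  top b [-31.2 -27.1 -23.7]
plate edges .045-.055 ((550.9207153320312, 85.12256622314453), (78.8885498046875, 223.39756774902344), 9.059863090515137)
```

View pics/w11.png

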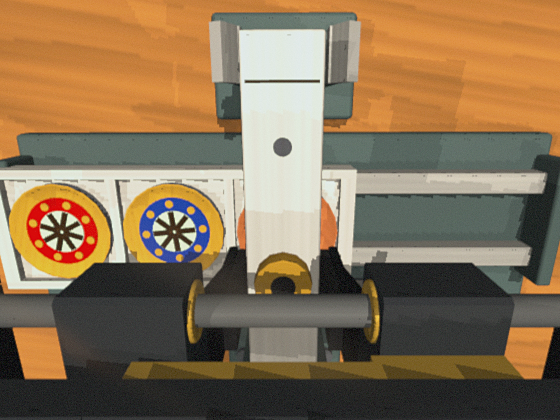

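The bar is now centred between the far cheeks (bar -15.7 to 16.7 mm, cheeks ±28.8 mm in the tool frame). Lowering gently.

```bash

python3 -m handwheel '[{"hand":-1,"dx":0,"dy":0,"dz":-0.6,"wx":0,"wy":0,"wz":0},{"hand":-1,"dx":0,"dy":0,"dz":-0.6,"wx":0,"wy":0,"wz":0},{"hand":-1,"dx":0,"dy":0,"dz":-0.3,"wx":0,"wy":0,"wz":0},{"hand":-1,"dx":0,"dy":0,"dz":-0.2,"wx":0,"wy":0,"wz":0},{"hand":-1,"dx":0,"dy":0,"dz":-0.1,"wx":0,"wy":0,"wz":0},{"hand":-1,"dx":0,"dy":0,"dz":0,"wx":0,"wy":0,"wz":0},{"hand":-1,"dx":0,"dy":0,"dz":0,"wx":0,"wy":0,"wz":0}]'
python3 -m handwheel '[{"hand":-1,"dx":0,"dy":0,"dz":-0.1,"wx":0,"wy":0,"wz":0},{"hand":-1,"dx":0,"dy":0,"dz":0,"wx":0,"wy":0,"wz":0}]'
```

```text
time_s: 17.85
position: [0.5606, 0.0187, 0.082]
tcp_rot: [[0.989, 0.15, 0.0], [0.15, -0.989, -0.0], [0.0, 0.0, -1.0]]
force: [-0.2, 0.3, -3.0]
opening: 0.381
time_s: 18.05
position: [0.5605, 0.0187, 0.081]
tcp_rot: [[0.989, 0.15, 0.0], [0.15, -0.989, -0.0], [0.0, 0.0, -1.0]]
force: [-0.4, -0.7, -2.6]
opening: 0.385
```

```bash

python3 -m handwheel '[{"hand":-1,"dx":0,"dy":0,"dz":-0.1,"wx":0,"wy":0,"wz":0},{"hand":-1,"dx":0,"dy":0,"dz":0,"wx":0,"wy":0,"wz":0}]'
python3 -m handwheel '[{"hand":-1,"dx":0,"dy":0,"dz":-0.1,"wx":0,"wy":0,"wz":0},{"hand":-1,"dx":0,"dy":0,"dz":0,"wx":0,"wy":0,"wz":0}]'
```

```text
time_s: 18.25
position: [0.5604, 0.0187, 0.0798]
tcp_rot: [[0.989, 0.15, -0.0], [0.15, -0.989, 0.0], [-0.0, -0.0, -1.0]]
force: [0.2, 0.1, -2.9]
opening: 0.385
time_s: 18.45
position: [0.5606, 0.0187, 0.079]
tcp_rot: [[0.989, 0.15, 0.0], [0.15, -0.989, -0.0], [0.0, 0.0, -1.0]]
force: [-0.3, 0.4, -2.7]
opening: 0.389
```

```bash

python3 -m handwheel '[{"hand":-1,"dx":0,"dy":0,"dz":-0.05,"wx":0,"wy":0,"wz":0},{"hand":-1,"dx":0,"dy":0,"dz":0,"wx":0,"wy":0,"wz":0}]'
python3 -m handwheel '[{"hand":-1,"dx":0,"dy":0,"dz":-0.05,"wx":0,"wy":0,"wz":0},{"hand":-1,"dx":0,"dy":0,"dz":0,"wx":0,"wy":0,"wz":0}]'
```

```text
time_s: 18.65
position: [0.5606, 0.0187, 0.079]
tcp_rot: [[0.989, 0.15, 0.0], [0.15, -0.989, -0.0], [0.0, 0.0, -1.0]]
force: [0.3, 0.5, 2.8]
opening: 0.385
time_s: 18.85
position: [0.5606, 0.0187, 0.079]
tcp_rot: [[0.989, 0.15, 0.001], [0.15, -0.989, -0.0], [0.001, 0.0, -1.0]]
force: [-2.6, -0.5, 6.3]
opening: 0.388
```

It touches down at TCP 0.079, with the force reversing. Easing off and releasing.

```bash

python3 -m handwheel '[{"hand":-1,"dx":0,"dy":0,"dz":0.07,"wx":0,"wy":0,"wz":0},{"hand":0.2,"dx":0,"dy":0,"dz":0,"wx":0,"wy":0,"wz":0},{"hand":0.6,"dx":0,"dy":0,"dz":0,"wx":0,"wy":0,"wz":0},{"hand":0.6,"dx":0,"dy":0,"dz":0,"wx":0,"wy":0,"wz":0},{"hand":0.6,"dx":0,"dy":0,"dz":0,"wx":0,"wy":0,"wz":0},{"hand":0.6,"dx":0,"dy":0,"dz":0,"wx":0,"wy":0,"wz":0},{"hand":0.6,"dx":0,"dy":0,"dz":1,"wx":0,"wy":0,"wz":0},{"hand":0.6,"dx":0,"dy":0,"dz":2,"wx":0,"wy":0,"wz":0},{"hand":0.6,"dx":0,"dy":0,"dz":4,"wx":0,"wy":0,"wz":0},{"hand":0.6,"dx":-1,"dy":0,"dz":4,"wx":0,"wy":0,"wz":0}]'
python3 -m handwheel '[{"hand":0.6,"dx":-3,"dy":0,"dz":3,"wx":0,"wy":0,"wz":0},{"hand":0.6,"dx":-3,"dy":0,"dz":1,"wx":0,"wy":0,"wz":0},{"hand":0.6,"dx":0,"dy":0,"dz":0,"wx":0,"wy":0,"wz":0},{"hand":0.6,"dx":0,"dy":0,"dz":0,"wx":0,"wy":0,"wz":0}]'
python3 - <<'E'
from h import *
p,d,c=cap('wrist','w12.png'); cap('side','s12.png'); W=cloud(d,c); X,Y,Z=np.moveaxis(W,-1,0)
s=bot.read_state(); print(s['position'],s['force'],s['time_s'])
m=(Z>.083)&(Z<.115)&(abs(X-.56)<.13)&(abs(Y-.02)<.06)&(np.hypot(X-.494,Y-.077)>.03)
sat=cv2.cvtColor(p,cv2.COLOR_RGB2HSV)[...,1]
b=m&(Z>.094)&(sat>70); print('bush',b.sum(),cv2.minEnclosingCircle(W[b][:,:2].astype(np.float32)*1000),np.median(Z[b]))
yaw=np.radians(8.6); ex=np.array([np.cos(yaw),np.sin(yaw)]); ey=np.array([-np.sin(yaw),np.cos(yaw)])
a=(W[...,:2]-[.5606,.0175])@ex; bb=(W[...,:2]-[.5606,.0175])@ey
t=m&(abs(bb)<.0155)&(abs(a)<.103)&(abs(a)>.02)&(abs(Z-.088)<.006); q=W[t]
A=np.c_[a[t],bb[t],np.ones(t.sum())]; print('plane slopes,z',np.linalg.lstsq(A,Z[t],rcond=None)[0])
print('rect',cv2.minAreaRect(W[t|b][:,:2].astype(np.float32)*1000))
k=(Z>.085)&(Z<.12)&(np.hypot(X-.4935,Y-.077)<.02); print('knob top',np.median(Z[k]))
p,d,c=load('s12.png'); cv2.imwrite('pics/c5.png',cv2.resize(cv2.cvtColor(p,cv2.COLOR_RGB2BGR)[150:290,170:330],None,fx=4,fy=4,interpolation=cv2.INTER_CUBIC))
E
```

```text
time_s: 19.85
position: [0.5513, 0.0185, 0.19]
tcp_rot: [[0.989, 0.15, 0.001], [0.15, -0.989, -0.0], [0.001, 0.0, -1.0]]
force: [1.1, -0.1, 0.6]
opening: 0.799
time_s: 20.25
position: [0.4905, 0.0187, 0.2297]
tcp_rot: [[0.989, 0.15, 0.002], [0.15, -0.989, -0.0], [0.002, 0.001, -1.0]]
force: [0.3, -0.4, 0.3]
opening: 0.799
[0.49133817 0.01851209 0.22879432] [-0.45530985  0.207214   -0.23985263] 20.35
bush 727 ((514.0077514648438, -0.8619977235794067), 62.45246887207031) 0.09787308136575085
plane slopes,z [-0.00052432 -0.00164223  0.08785392]
rect ((546.423095703125, 14.916046142578125), (192.65235900878906, 40.883079528808594), 12.036859512329102)
knob top 0.0916208671243048
```

View pics/w12.png

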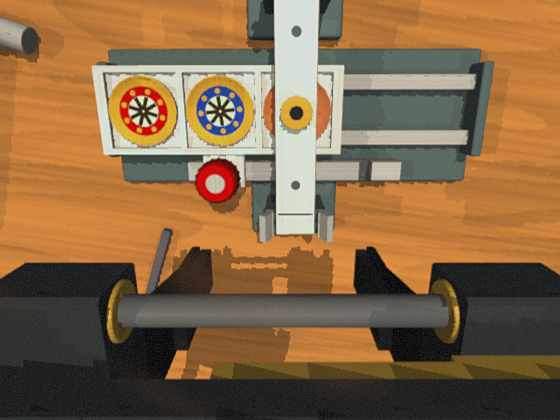

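View pics/c5.png

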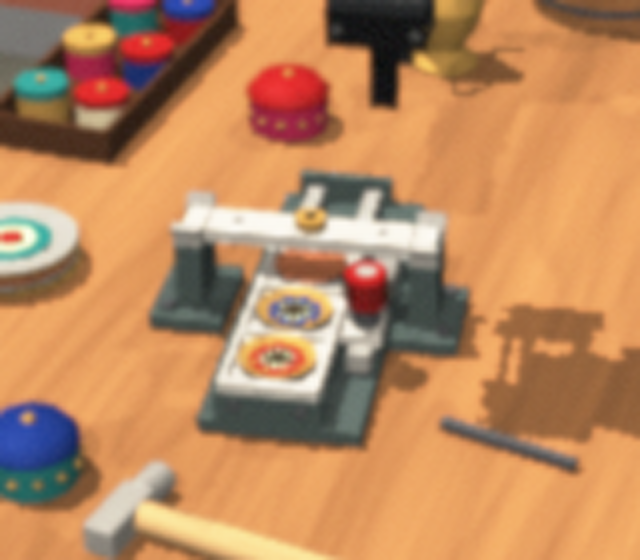

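The bar lies across both forks with its bush at (297,113) over the copper dish. Its top plane is at 0.0879, so the underside is at 0.074, with slope under 0.002. One check of the bush against the dish, then hand in.

```bash
python3 - <<'E'
from h import *
from rig import hand_in
p,d,c=load('w12.png'); W=cloud(d,c); sat=cv2.cvtColor(p,cv2.COLOR_RGB2HSV)[...,1]
b=(W[...,2]>.093)&(W[...,2]<.105)&(np.hypot(W[...,0]-.56,W[...,1]-.017)<.025)
cc=cv2.minEnclosingCircle(W[b][:,:2].astype(np.float32)*1000); print('bush',cc,np.median(W[b][:,2]))
k=(abs(W[...,2]-.049)<.004)&(sat>110)&(np.hypot(W[...,0]-.56,W[...,1]-.016)<.035); print('copper extents',cv2.minEnclosingCircle(W[k][:,:2].astype(np.float32)*1000))
if np.hypot(cc[0][0]-560.4,cc[0][1]-15)<8: print(hand_in())
E
```

```text
bush ((560.6376953125, 17.73885726928711), 12.878508567810059) 0.09792029047493339
copper extents ((560.3798828125, 14.951851844787598), 31.082103729248047)
the job is handed in; nothing more can be done
None
```

The job is done and handed in at about 20 s of the 58 s allowed; `hand_in()` gives no verdict, so I can only report my own checks.

I pulled the knob up 18 mm, slid the carriage +70 mm so the copper dish came to the station, and let the pin spring home. The ewer blocked a grasp at the bar's middle where it lay. I gripped it 50 mm nearer the robot, dragged it 6 cm clear along the bench, then regrasped it at the bush. I lowered it into both forks until the force reversed, and released it.

Last checks, from the final wrist view:
- **Knob:** its top is at 0.0916 m, so it is home.
- **Bar:** the underside is at about 0.074 m and it lies flat, with slopes under 0.002.
- **Bush:** it sits about 2.8 mm from the copper dish's centre, against a 12 mm limit.
- **Copper dish:** it is within about 2.5 mm of the station.
- **Dishes and bystanders:** all three dishes look flat in their nests. The hammer, ewer, boxes and chasing punch look undisturbed, but I judged this by eye and took no final measurement. I did not look at the punch pot again; nothing went near it.

Two readings did not hold up. My first automatic fit of the bush and the bar's outline was spoilt by the red knob and wood pixels, so I redid it for the bush with a tighter region. The bar's final angle was not measured again after release; it was 8.6° in the gripper, against about 8.7° for the bed. The wrist camera also showed a sideways offset of about 0.5 to 0.9 mm, which I allowed for.

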